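Pack seven lapping discs into the round tin

TASK

Pack all seven hubbed lapping discs into the round tin in a single layer, each flat on the tin's floor with its hub up: one disc in the tin has strayed and must be shifted along to close the gap, then add the disc from the pad and the one from the rack. The disc standing in the rack must first be laid flat on the rubber pad, hub up, and let go, so that it can be taken again by its hub. Leave the felt wheel, tools and other things on the bench where they are.

Things in the scene. Friction and masses are not known exactly. Their poses are not given: they have to be found in the camera images.
- tin_floor (a point): round dark steel tin, fixed, open on top: inside diameter 164 mm, wall 2 mm, floor 3 mm thick, rim 16 mm above the bench. Point: centre of its inner floor; z up. Seven discs just fill it in one layer: one in the middle, six around it at about 55 mm from the centre, 60 degrees apart
- disc_a_mid (a point): lapping disc: aluminium plate 52 mm across, 10 mm thick (lower edge bevelled), with a steel hub 14 mm across and 30 mm tall on the middle of one face; about 90 g. Point: on the axis 20 mm above the underside, 10 mm above the plate's hub-side face. z: along the hub, out of the plate. Starts flat in the tin: middle, one of three neighbours in a row round it, or (one of a to e) astray
- disc_b_mid (a point): lapping disc: aluminium plate 52 mm across, 10 mm thick (lower edge bevelled), with a steel hub 14 mm across and 30 mm tall on the middle of one face; about 90 g. Point: on the axis 20 mm above the underside, 10 mm above the plate's hub-side face. z: along the hub, out of the plate. Starts flat in the tin: middle, one of three neighbours in a row round it, or (one of a to e) astray
- disc_c_mid (a point): lapping disc: aluminium plate 52 mm across, 10 mm thick (lower edge bevelled), with a steel hub 14 mm across and 30 mm tall on the middle of one face; about 90 g. Point: on the axis 20 mm above the underside, 10 mm above the plate's hub-side face. z: along the hub, out of the plate. Starts flat in the tin: middle, one of three neighbours in a row round it, or (one of a to e) astray
- disc_d_mid (a point): lapping disc: aluminium plate 52 mm across, 10 mm thick (lower edge bevelled), with a steel hub 14 mm across and 30 mm tall on the middle of one face; about 90 g. Point: on the axis 20 mm above the underside, 10 mm above the plate's hub-side face. z: along the hub, out of the plate. Starts flat in the tin: middle, one of three neighbours in a row round it, or (one of a to e) astray
- disc_e_mid (a point): lapping disc: aluminium plate 52 mm across, 10 mm thick (lower edge bevelled), with a steel hub 14 mm across and 30 mm tall on the middle of one face; about 90 g. Point: on the axis 20 mm above the underside, 10 mm above the plate's hub-side face. z: along the hub, out of the plate. Starts flat in the tin: middle, one of three neighbours in a row round it, or (one of a to e) astray
- disc_f_mid (a point): lapping disc: aluminium plate 52 mm across, 10 mm thick (lower edge bevelled), with a steel hub 14 mm across and 30 mm tall on the middle of one face; about 90 g. Point: on the axis 20 mm above the underside, 10 mm above the plate's hub-side face. z: along the hub, out of the plate. Starts flat on the rubber pad, hub up
- disc_g_mid (a point): lapping disc: aluminium plate 52 mm across, 10 mm thick (lower edge bevelled), with a steel hub 14 mm across and 30 mm tall on the middle of one face; about 90 g. Point: on the axis 20 mm above the underside, 10 mm above the plate's hub-side face. z: along the hub, out of the plate. Starts on edge in the rack, hub level, rim top 62 mm above the bench; pinch the plate's upper 19 mm, clear of the hub
- pad_top (a point): black rubber bench pad, fixed, 150 mm (x) by 190 mm (y) by 6 mm thick. Point: centre of its top face; z up
- rack_top (a point): wooden rack, fixed, 150 mm (x) by 60 mm (y) by 24 mm high, with two slots along y at x = -45 and +45 mm, 12 mm wide, 14 mm deep: one holds a disc on edge, hub towards the rack's +x, the other a plain grey felt wheel. Point: centre of its top face; z up
- felt_wheel: grey felt wheel without hub, 52 mm in diameter, 10 mm thick, on edge in the rack; origin in its middle, z along its axis. Bystander
- bench_block: square steel bench block, 65 x 65 x 20 mm, beyond the tin; origin under its centre. Bystander
- hammer: hammer, 240 mm long, lying at the far right. Bystander
- scriber: scriber with handle, 160 mm long, lying across the bench between the robot and the tin. Bystander
- jar: small amber glass jar, 44 mm in diameter, 50 mm tall, beyond the tin; origin under its centre. Bystander
- cup: small white cup, 56 mm in diameter, 55 mm tall, beyond the tin; origin under its centre. Bystander
Mind the look-alikes: they are no part of the job. Leave any green or yellow look-alike of the part that bears disc_a_mid alone.

How it is judged:
On the way:
1. the disc from the rack lies flat on the rubber pad, hub up, let go (angle between disc_g_mid's own z axis and vertical below 0.12 rad and z of disc_g_mid in the frame of pad_top between 0.016 and 0.024 m and x of disc_g_mid in the frame of pad_top between -0.085 and 0.085 m and y of disc_g_mid in the frame of pad_top between -0.105 and 0.105 m and contact force between disc_g and the fingers below 0.05 N), for 0.2 s.
At the end, for the whole second after the job is handed in: all seven discs lie inside the tin in one layer: each one's centre within 60 mm of the tin's centre, its underside within 2.5 mm of the tin's floor, its hub up within 0.08 rad of vertical, at rest (horizontal distance between each of disc_a_mid, disc_b_mid, disc_c_mid, disc_d_mid, disc_e_mid, disc_f_mid, disc_g_mid and tin_floor below 0.06 m and z of disc_a_mid in the frame of tin_floor between 0.0175 and 0.0225 m and angle between each of disc_a_mid, disc_b_mid, disc_c_mid, disc_d_mid, disc_e_mid, disc_f_mid, disc_g_mid's own z axis and vertical below 0.08 rad and linear speed of each of disc_a, disc_b, disc_c, disc_d, disc_e, disc_f, disc_g below 0.02 m/s and z of disc_b_mid in the frame of tin_floor between 0.0175 and 0.0225 m and z of disc_c_mid in the frame of tin_floor between 0.0175 and 0.0225 m and z of disc_d_mid in the frame of tin_floor between 0.0175 and 0.0225 m and z of disc_e_mid in the frame of tin_floor between 0.0175 and 0.0225 m and z of disc_f_mid in the frame of tin_floor between 0.0175 and 0.0225 m and z of disc_g_mid in the frame of tin_floor between 0.0175 and 0.0225 m); the robot touches nothing.
It fails at once if a bystander (felt wheel, bench block, hammer, scriber, jar, cup) is moved by more than 20 mm (distance of any of felt_wheel, bench_block, hammer, scriber, jar, cup from where it was at the start of the episode above 0.02 m).
It also fails if it takes over 72 s, if anything falls off the work surface, if the arm or the gripper's body presses on something with over 40 N, if the wrist force passes 120 N, or if a joint passes its speed limit or range.

ROBOT

A 6-joint arm with a two-finger parallel gripper is mounted at the origin on the work surface. World frame = base frame: x ahead of the robot, y to its left, z up, the work surface at z = 0. Lengths are in m, angles in rad, forces in N, time in s.
With the tool pointing down it reaches from about 0.35 to 0.85 m from the base axis. Payload 8.1 kg.
Tool frame: the origin (TCP) lies at the centre of the arm's flange, where the gripper is bolted on; the fingertips stand 186 mm ahead of it and the grasp point (between the pads) lies 167 mm ahead of it (arm.hold_point_z is the distance from the TCP to the grasp point, in m); z points along the fingers, y is the line along which they close (so a half turn about z gives the same grasp; the last joint's range is limited). The gripper opens to 93 mm and grips with 3 to 60 N. Pads are 15 mm wide; open, the fingers measure 128 mm over their backs; the gripper's body (75 mm by 188 mm) begins 65 mm behind the grasp point.
Start: joints at [1.125, 0.13, 1.488, -0, 1.523, -0.085], TCP at [0.212, 0.561, 0.405] pointing down, gripper open.
Joint ranges: [-2.96, 2.96], [-0.89, 2.26], [0.02, 2.5], [-1.34, 4.48], [0, 2.73], [-2.66, 2.66]. Speed limits (rad/s): [2.39, 2.39, 2.79, 3.14, 3.14, 3.14].

INTERFACE

Orientations are given as a unit quaternion [w, x, y, z].
In Python, from plant import arm gives the robot as it stands.
- The arm moves only by the tool step_arm, never from a script. Its argument "commands" is a list of rows, each a list of 7 numbers: the gripper command: -1 is fully open, 1 is shut, values between are in proportion, then the shift along the tool's x, y, z scaled (see below), then the turn, a rotation vector about the tool's x, y, z scaled (see below). A call has 1 to 12 rows; each row is the pose to reach, as a shift and turn from the pose commanded when the call began, along the tool's axes at that moment, turning the shorter way round; what a row does not reach only later rows make up. The controller multiplies each number of a shift by 0.15 m and each number of a turn by 180 degrees. A row lasts 1/8 s, in which the tool goes at most 62.5 mm and 10.7 degrees, less where a joint would pass 70% of its speed; a pose out of reach is approached as far as the arm can. A call with a number of a shift or a turn outside -1 to 1 is refused whole. A call with a gripper value outside its range is refused whole. The fingers move at their own pace and stop on an object; the grip force is fixed at half the most. Time passes only in rows, so rows that repeat a pose let the fingers close. It gives the time, the measured TCP pose, the force, the opening and the grip force at its end, in the units of the state.
- arm.observe(): the state, without advancing time (a new reading comes with each control period).
- arm.camera(name): name is "scene" or "top"; returns a dict with "pixels" (420x560x3 uint8, blue, green, red), "depth" (420x560 float32, m along the optical axis (not along the pixel's ray), 0 where there is no reading), "vertical_fov" (degrees; the focal length in pixels is half the picture's height over the tangent of half this angle, whatever the lens; pixels are square), "cx", "cy" (the principal point, pixels), "rvec" (rotation vector, rad) and "tvec" (3), from world to camera coordinates, as OpenCV has them. Camera axes: x right, y down, z forward; pixel columns grow to the right and rows downward; lengths in m; the calibration is good to about 2 mm. A picture is of the moment at which its call begins.
- arm.finish_job(): hands the job in; it is judged then, once.
The state is a dict: "time_s": time; "joint_pos": joint angles; "joint_velocities": joint speeds; "joint_torque": joint torques, N m; "tool_pos": TCP position; "orientation": TCP orientation; "contact_force": force on the tool from outside, world axes, zero at the start; "ft_torque": the same for the moment, N m; "gripper_width": opening from 0.0 (shut) to 1.0 (fully open); "grasp_force": force on a finger pad.
Only numpy, scipy, OpenCV 4.12 (cv2) and the standard library are available. Lean on these libraries where they do the work, as an engineer would, in place of code of your own. Each camera call takes 0.05 s, during which the arm holds its last target. There are 200 camera calls.

## Working session

There is one attempt and no reset: what is moved stays moved. The work goes in short steps, Python scripts to look and compute and a tool call to move; the robot and the scene stay as the last step left them, time stands still between calls to the robot, and variables do not carry over. Pictures are saved under pics/ and viewed, at most 10 in all, crops included, and the job is handed in when it is done.

Besides the shell and the picture viewer there is one more tool, called as a command line: name --pt "numbers of a row" for each row, then --argument value for the rest. step_arm: Moves the arm, as the interface text tells. Its arguments: {"type":"object","properties":{"commands":{"type":"array"}},"required":["commands"]}

```bash
mkdir -p pics
cat > h.py <<'E'
import numpy as np, cv2
from plant import arm
def cam(n):
    c=arm.camera(n); R,_=cv2.Rodrigues(np.array(c["rvec"],float)); f=210/np.tan(np.radians(c["vertical_fov"])/2)
    c["R"]=R; c["f"]=f; c["t"]=np.array(c["tvec"],float).ravel(); return c
def cloud(c):
    v,u=np.mgrid[0:420,0:560]; d=c["depth"]
    P=np.stack([(u-c["cx"])/c["f"]*d,(v-c["cy"])/c["f"]*d,d],-1)
    return (P-c["t"])@c["R"]
def ray(c,u,v,z):
    r=np.array([(u-c["cx"])/c["f"],(v-c["cy"])/c["f"],1])@c["R"]; o=-c["t"]@c["R"]
    return o+r*(z-o[2])/r[2]
E
python3 - <<'E'
from h import *
for n in("scene","top"):
    c=cam(n); cv2.imwrite(f"pics/{n}0.png",c["pixels"]); np.save(f"{n}0.npy",c["depth"]); print(n,c["vertical_fov"],-c["t"]@c["R"],c["R"][2],(c["depth"]>0).mean())
print(arm.observe())
E
```

```text
scene 54.658945096768576 [0.99573531 0.56526647 0.5351174 ] [-0.46769997 -0.68748349 -0.55553865] 0.9960841836734694
top 56.364897548711475 [ 0.41771454 -0.00972166  0.89791043] [ 0.19218399  0.00922558 -0.98131555] 0.9961011904761905
{'time_s': 0.1, 'joint_pos': array([ 1.12463752e+00,  1.31080524e-01,  1.48915422e+00,  2.39933519e-05,
        1.52296823e+00, -8.53804084e-02]), 'joint_velocities': array([ 4.18737139e-04, -6.06153563e-04, -2.27257169e-03, -5.00148839e-05,
        5.85532793e-04, -7.95803196e-04]), 'joint_torque': array([ 8.05233176e-04, -5.61338675e+01, -4.93096232e+01,  7.70278741e-02,
        2.91391695e-02, -9.82724873e-05]), 'tool_pos': array([0.21168072, 0.56121009, 0.40380402]), 'orientation': array([-2.23039211e-04,  1.79412988e-01,  9.83773516e-01, -7.73746280e-04]), 'contact_force': array([ 0.42748419,  0.56772389, -0.68518344]), 'ft_torque': array([-0.01000144,  0.04535654,  0.08152039]), 'grasp_force': 0.0, 'gripper_width': 0.9986076600198691}
```

View pics/top0.png

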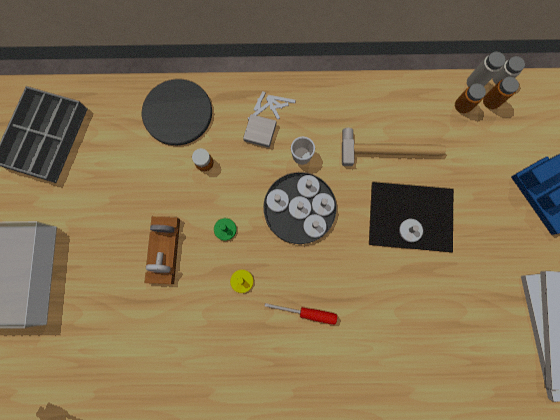

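View pics/scene0.png

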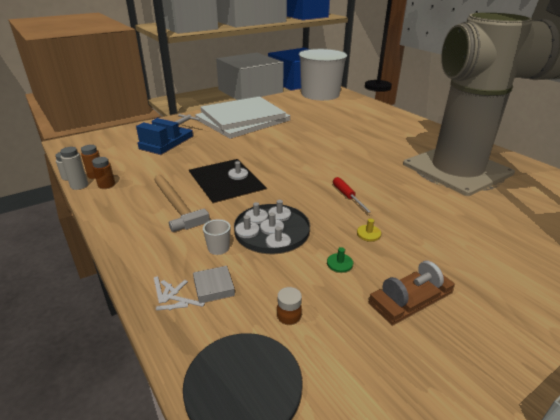

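The top view shows the tin at (300,208) with discs at the centre, (308,186), (323,205) and (315,226), and the stray at (278,200). Disc f is on the pad at (411,231). The rack is at (163,250), with disc g at about (158,268), hub towards image-up, and the felt wheel at (162,227). The green (225,230) and yellow (242,282) look-alikes stand nearby.

Run:
```python
from h import *
for n in("top","scene"):
    c=cam(n); P=cloud(c); x,y,z=P[...,0],P[...,1],P[...,2]; hsv=cv2.cvtColor(c["pixels"],cv2.COLOR_BGR2HSV)
    b=(x>.3)&(x<.7)&(y>-.35)&(y<.45)
    print(n,"bench z",np.median(z[b]))
    m=(b&(z>.030)&(z<.060)&(hsv[...,1]<90)).astype(np.uint8)
    k,l,s,ce=cv2.connectedComponentsWithStats(m)
    for i in range(1,k):
        if s[i,4]>5:
            q=P[l==i]; hi=q[q[:,2]>np.percentile(q[:,2],95)-.006]
            print(ce[i].round(1),s[i,4],"top",hi.mean(0).round(4),len(hi),"min",q.min(0).round(3),"max",q.max(0).round(3))
    dark=((hsv[...,2]<70)&b).astype(np.uint8)
    k,l,s,ce=cv2.connectedComponentsWithStats(dark)
    for i in range(1,k):
        if s[i,4]>300: q=P[l==i]; print("dark",ce[i].round(1),s[i],q.mean(0).round(4),np.percentile(q,1,0).round(4),np.percentile(q,99,0).round(4))
    if n=="top":
        r=c["pixels"][205:300,130:270]; cv2.imwrite("pics/rack.png",cv2.resize(r,None,fx=5,fy=5,interpolation=cv2.INTER_CUBIC))
        # rack region
        m=(z>.018)&(z<.03)&(y>.27)&(y<.42)&(x>.24)&(x<.47)
        q=P[m][:,:2].astype(np.float32); print("rack",cv2.minAreaRect(q),len(q))
        for lo,hi in((.03,.07),):
            m=((z>lo)&(z<hi)&(y>.27)&(y<.42)&(x>.24)&(x<.47)).astype(np.uint8)
            k,l,s,ce=cv2.connectedComponentsWithStats(m)
            for i in range(1,k): print("up",ce[i],s[i,4],P[l==i].mean(0),P[l==i].max(0), cv2.minAreaRect(P[l==i][:,:2].astype(np.float32)))
```

```text
top bench z 0.0010514950368248554
[303.1 159.2] 10 top [ 0.6991 -0.0546  0.0553] 6 min [ 0.698 -0.062  0.044] max [ 0.7   -0.051  0.059]
[200.8 162.8] 70 top [0.6958 0.1776 0.0504] 49 min [0.69  0.162 0.031] max [0.7   0.194 0.054]
[308.5 182.5] 38 top [ 0.6484 -0.0675  0.0439] 31 min [ 0.642 -0.073  0.031] max [ 0.655 -0.062  0.048]
[276.9 197.1] 36 top [0.6155 0.0044 0.0432] 29 min [ 0.609 -0.003  0.031] max [0.622 0.011 0.046]
[323.8 201.1] 38 top [ 0.6049 -0.1009  0.0433] 32 min [ 0.598 -0.108  0.032] max [ 0.611 -0.094  0.047]
[299.7 204.6] 34 top [ 0.5973 -0.0469  0.0439] 29 min [ 0.591 -0.052  0.032] max [ 0.603 -0.041  0.046]
[315.4 223.2] 34 top [ 0.555  -0.0805  0.0433] 31 min [ 0.548 -0.086  0.034] max [ 0.561 -0.075  0.046]
[162.2 228.3] 93 top [0.5463 0.2575 0.0566] 45 min [0.542 0.235 0.031] max [0.552 0.284 0.06 ]
[414.4 227.9] 47 top [ 0.5423 -0.2981  0.0466] 34 min [ 0.536 -0.305  0.031] max [ 0.548 -0.291  0.05 ]
[158.5 263.6] 182 top [0.4612 0.262  0.057 ] 49 min [0.455 0.239 0.031] max [0.495 0.288 0.06 ]
dark [294.2 211.5] [ 264  173   72   71 1905] [ 0.5882 -0.0
[... 1128 characters left out ...]
5 min [0.61  0.001 0.03 ] max [0.622 0.015 0.043]
[429.3 273.9] 436 top [0.4649 0.2705 0.0561] 92 min [0.457 0.242 0.03 ] max [0.496 0.293 0.06 ]
[396.1 290. ] 383 top [0.5497 0.2659 0.0564] 98 min [0.541 0.237 0.03 ] max [0.555 0.289 0.06 ]
[296.5 292.1] 59 top [0.6962 0.1806 0.0491] 59 min [0.691 0.165 0.047] max [0.7   0.195 0.051]
dark [227.7 184.8] [ 195  163   71   40 1340] [ 0.5887 -0.2679  0.0044] [ 0.5058 -0.3482  0.0018] [ 0.655  -0.2043  0.0069]
dark [281.1 234.4] [ 235  206   75   48 1228] [ 0.5926 -0.0137  0.0047] [ 5.152e-01 -7.860e-02 -2.000e-04] [0.6809 0.0387 0.0158]
dark [394.7 292.9] [383 279  27  32 371] [0.5517 0.2657 0.0379] [0.5415 0.24   0.0129] [0.5544 0.291  0.0575]
```

View pics/rack.png

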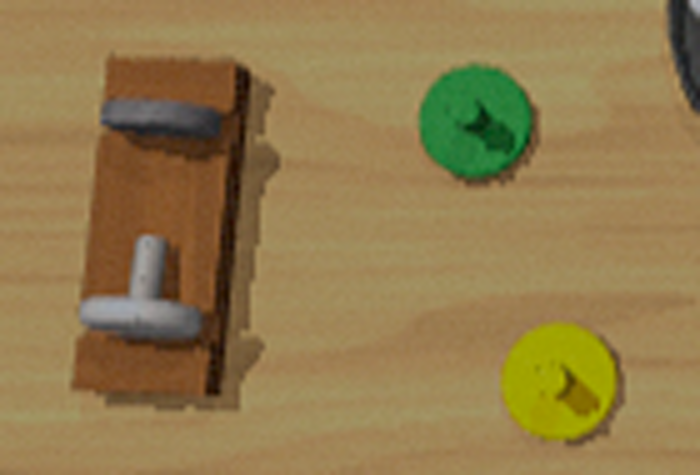

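```bash
cat >> h.py <<'E'
from scipy.spatial.transform import Rotation as Ro, Slerp
def pose(al,tilt=0):   # tool y at world angle al (deg), tool z down, then tilted about tool x
    a=np.radians(al); y=[np.cos(a),np.sin(a),0]; x=[-np.sin(a),np.cos(a),0]
    return Ro.from_matrix(np.array([x,y,[0,0,-1]]).T)*Ro.from_rotvec([np.radians(tilt),0,0])
def now():
    s=arm.observe(); w,x,y,z=s["orientation"]; return np.array(s["tool_pos"]),Ro.from_quat([x,y,z,w]),s
def plan(targets,start=None):
    p,R=start or now()[:2]
    for q,al,ti in targets:
        q=np.array(q,float); Q=pose(al,ti); n=1
        while 1:
            sl=Slerp([0,1],Ro.concatenate([R,Q])); ok=True; out=[]
            for i in range(n):
                A=sl(i/n); d=A.inv().apply((q-p)/n)/.15; t=(A.inv()*sl((i+1)/n)).as_rotvec()/np.pi
                ok&=abs(d).max()<=1
                out.append((d.round(3).tolist(),t.round(4).tolist(),int(np.ceil(max(np.linalg.norm(q-p)/n/.0625,np.linalg.norm(t)*180/10.7)))))
            if ok: break
            n+=1
        print("->",q,al,ti); [print("  ",*o) for o in out]
        p,R=q,Q
def st():
    p,R,s=now(); y=R.apply([0,1,0]); print(round(s["time_s"],2),p.round(4),"al",np.degrees(np.arctan2(y[1],y[0])).round(1),"zdir",R.apply([0,0,1]).round(3),"w",round(s["gripper_width"]*93,1),"gf",s["grasp_force"],np.round(s["contact_force"],1),np.round(s["joint_pos"],2))
E
python3 -c "
from h import *
plan([((.616,.006,.26),-52,0)])"
```

```text
-> [0.616 0.006 0.26 ] -52 0
   [-0.766, -0.502, 0.193] [-0.0, 0.0001, 0.1348] 3
   [-0.904, -0.143, 0.192] [-0.0, 0.0001, 0.1348] 3
   [-0.883, 0.241, 0.192] [-0.0, 0.0001, 0.1348] 3
   [-0.706, 0.583, 0.192] [-0.0, 0.0001, 0.1348] 3
   [-0.404, 0.822, 0.192] [-0.0, 0.0001, 0.1348] 3
```

step_arm --pt "0.2 -0.766 -0.502 0.193 0 0 0.135" --pt "0.2 -0.766 -0.502 0.193 0 0 0.135" --pt "0.2 -0.766 -0.502 0.193 0 0 0.135" --pt "0.2 -0.766 -0.502 0.193 0 0 0.135"

```text
time_s: 0.7
tool_pos: [0.2931, 0.45, 0.3757]
orientation: [-0.0, 0.383, 0.924, -0.0]
contact_force: [0.2, 0.2, 0.0]
gripper_width: 0.621
grasp_force: 0.0
```

step_arm --pt "0.2 -0.904 -0.143 0.192 0 0 0.135" --pt "0.2 -0.904 -0.143 0.192 0 0 0.135" --pt "0.2 -0.904 -0.143 0.192 0 0 0.135" --pt "0.2 -0.904 -0.143 0.192 0 0 0.135"

```text
time_s: 1.2
tool_pos: [0.3735, 0.34, 0.3474]
orientation: [-0.0, 0.568, 0.823, 0.0]
contact_force: [-0.3, 0.5, 0.5]
gripper_width: 0.4
grasp_force: 0.0
```

step_arm --pt "0.2 -0.883 0.241 0.192 0 0 0.135" --pt "0.2 -0.883 0.241 0.192 0 0 0.135" --pt "0.2 -0.883 0.241 0.192 0 0 0.135" --pt "0.2 -0.883 0.241 0.192 0 0 0.135"

```text
time_s: 1.7
tool_pos: [0.4542, 0.2293, 0.3185]
orientation: [-0.0, 0.728, 0.686, 0.0]
contact_force: [-0.6, 1.0, 1.3]
gripper_width: 0.4
grasp_force: 0.0
```

step_arm --pt "0.2 -0.706 0.583 0.192 0 0 0.135" --pt "0.2 -0.706 0.583 0.192 0 0 0.135" --pt "0.2 -0.706 0.583 0.192 0 0 0.135" --pt "0.2 -0.706 0.583 0.192 0 0 0.135"

```text
time_s: 2.2
tool_pos: [0.5348, 0.1184, 0.2896]
orientation: [-0.0, 0.856, 0.517, 0.0]
contact_force: [-0.1, 0.2, 0.5]
gripper_width: 0.399
grasp_force: 0.0
```

step_arm --pt "0.2 -0.404 0.822 0.192 0 0 0.135" --pt "0.2 -0.404 0.822 0.192 0 0 0.135" --pt "0.2 -0.404 0.822 0.192 0 0 0.135" --pt "0.2 -0.404 0.822 0.192 0 0 0.135" --pt "0.2 -0.404 0.822 0.192 0 0 0.135"

```text
time_s: 2.82
tool_pos: [0.615, 0.0082, 0.2612]
orientation: [-0.0, 0.945, 0.326, 0.0]
contact_force: [0.3, 0.5, -0.2]
gripper_width: 0.398
grasp_force: 0.0
```

Run:
```python
from h import *
st(); plan([((.616,.006,.204),-52,0),((.641,-.011,.2045),-52,0)])
c=cam("scene"); cv2.imwrite("pics/s1.png",cv2.resize(c["pixels"][100:310,130:410],None,fx=2.5,fy=2.5))
```

```text
2.83 [0.615  0.0082 0.2612] al -51.9 zdir [ 0.     0.001 -1.   ] w 37.0 gf 0.0 [ 0.3  0.5 -0.2] [-0.07  0.28  1.59  0.    1.27  0.84]
-> [0.616 0.006 0.204] -52 0
   [-0.004, 0.016, 0.381] [-0.0001, -0.0002, 0.0005] 1
-> [ 0.641  -0.011   0.2045] -52 0
   [0.062, 0.192, -0.003] [0.0, 0.0, 0.0] 1
```

View pics/s1.png

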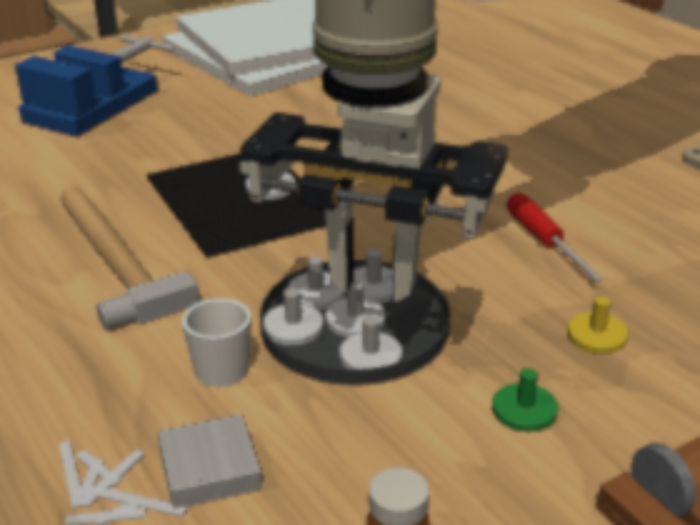

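The fingers stand above the stray hub at crop (371,330), one to each side, with the other hubs clear. Next I lower and grip.

step_arm --pt "0.2 -0.004 0.016 0.3 0 0 0" --pt "0.2 -0.004 0.016 0.381 0 0 0" --pt "0.2 -0.004 0.016 0.381 0 0 0" --pt "1 -0.004 0.016 0.381 0 0 0" --pt "1 -0.004 0.016 0.381 0 0 0" --pt "1 -0.004 0.016 0.381 0 0 0" --pt "1 -0.004 0.016 0.381 0 0 0" --pt "1 -0.004 0.016 0.381 0 0 0"

```text
time_s: 3.88
tool_pos: [0.617, 0.0037, 0.2047]
orientation: [0.0, 0.946, 0.324, 0.001]
contact_force: [-2.0, 1.3, 5.4]
gripper_width: 0.143
grasp_force: 30.0
```

```bash
python3 -c "
from h import *
st(); plan([((.641,-.011,.2055),-52,0)])"
```

```text
3.88 [0.617  0.0037 0.2047] al -52.2 zdir [ 0.002  0.    -1.   ] w 13.3 gf 30.002212822437286 [-2.   1.3  5.4] [-0.08  0.35  1.61  0.    1.18  0.83]
-> [ 0.641  -0.011   0.2055] -52 0
   [0.066, 0.175, -0.005] [0.0003, -0.0004, -0.001] 1
```

step_arm --pt "1 0 0 -0.007 0 0 0" --pt "1 0.02 0.06 -0.007 0 0 0" --pt "1 0.04 0.12 -0.007 0 0 0" --pt "1 0.06 0.184 -0.007 0 0 0" --pt "1 0.06 0.184 -0.007 0 0 0" --pt "1 0.06 0.184 0 0 0 0" --pt "1 0.06 0.184 0 0 0 0"

```text
time_s: 4.75
tool_pos: [0.6414, -0.0134, 0.2046]
orientation: [0.001, 0.946, 0.324, 0.001]
contact_force: [1.4, -3.4, 6.8]
gripper_width: 0.146
grasp_force: 30.0
```

step_arm --pt "0.5 0 0 0 0 0 0" --pt "0.3 0 0 0 0 0 0" --pt "0.3 0 0 -0.15 0 0 0" --pt "0.3 0 0 -0.5 0 0 0" --pt "0.3 0 0 -0.7 0 0 0" --pt "0.3 0 0 -0.7 0 0 0" --pt "0.3 0 0 -0.7 0 0 0"

```text
time_s: 5.62
tool_pos: [0.6403, -0.0125, 0.3084]
orientation: [-0.0, 0.946, 0.324, -0.0]
contact_force: [0.7, -0.6, -0.3]
gripper_width: 0.35
grasp_force: 0.0
```

```bash
cat >> h.py <<'E'
def hubs():
    for n in("top","scene"):
        c=cam(n); P=cloud(c); x,y,z=P[...,0],P[...,1],P[...,2]; hsv=cv2.cvtColor(c["pixels"],cv2.COLOR_BGR2HSV)
        m=((x>.4)&(x<.69)&(y>-.4)&(y<.08)&(z>.03)&(z<.058)&(hsv[...,1]<90)).astype(np.uint8)
        k,l,s,ce=cv2.connectedComponentsWithStats(m)
        for i in range(1,k):
            if s[i,4]>12:
                q=P[l==i]; hi=q[q[:,2]>np.percentile(q[:,2],95)-.006]; print(n,hi.mean(0).round(4),len(hi))
E
python3 -c "
from h import *
st(); hubs(); plan([((.543,-.298,.27),-20,0)])"
```

```text
5.62 [ 0.6403 -0.0125  0.3084] al -52.2 zdir [-0.  0. -1.] w 32.6 gf 0.0 [ 0.7 -0.6 -0.3] [-0.1   0.3   1.47  0.    1.37  0.81]
top [ 0.6484 -0.0677  0.0435] 32
top [ 0.6379 -0.0176  0.043 ] 13
top [ 0.5978 -0.0482  0.0434] 31
top [ 0.5553 -0.0784  0.0433] 19
top [ 0.5425 -0.298   0.0466] 35
scene [ 0.5435 -0.2936  0.0425] 19
scene [ 0.5556 -0.0763  0.0405] 26
scene [ 0.6058 -0.097   0.0403] 27
scene [ 0.5988 -0.0443  0.0404] 29
scene [ 0.6493 -0.0642  0.0405] 30
scene [ 0.6422 -0.0125  0.0407] 31
-> [ 0.543 -0.298  0.27 ] -20 0
   [-0.839, 0.554, 0.123] [-0.0004, 0.0002, -0.0894] 3
   [-0.959, 0.3, 0.123] [-0.0004, 0.0002, -0.0894] 3
```

step_arm --pt "0.2 -0.839 0.554 0.123 0 0 -0.0894" --pt "0.2 -0.839 0.554 0.123 0 0 -0.0894" --pt "0.2 -0.839 0.554 0.123 0 0 -0.0894" --pt "0.2 -0.839 0.554 0.123 0 0 -0.0894" --pt "0.2 -0.839 0.554 0.123 0 0 -0.0894"

```text
time_s: 6.35
tool_pos: [0.592, -0.1549, 0.2891]
orientation: [-0.001, 0.891, 0.453, -0.0]
contact_force: [-0.9, 1.4, -0.5]
gripper_width: 0.399
grasp_force: 0.0
```

step_arm --pt "0.2 -0.959 0.31 0.123 0 0 -0.0894" --pt "0.2 -0.959 0.31 0.123 0 0 -0.0894" --pt "0.2 -0.959 0.31 0.123 0 0 -0.0894" --pt "0.2 -0.959 0.31 0.123 0 0 -0.0894" --pt "0.2 -0.959 0.31 0.123 0 0 -0.0894" --pt "0.2 -0.959 0.31 0.123 0 0 -0.0894"

```text
time_s: 7.1
tool_pos: [0.5458, -0.2975, 0.2717]
orientation: [-0.0, 0.819, 0.574, 0.0]
contact_force: [0.2, 0.2, -0.4]
gripper_width: 0.397
grasp_force: 0.0
```

Run:
```python
from h import *
st(); plan([((.5425,-.2965,.208),-20,0)])
c=cam("scene"); cv2.imwrite("pics/s2.png",cv2.resize(c["pixels"][60:270,100:380],None,fx=2.5,fy=2.5))
```

```text
7.1 [ 0.5458 -0.2975  0.2717] al -19.9 zdir [ 0.  0. -1.] w 36.9 gf 0.0 [ 0.2  0.2 -0.4] [-0.58  0.28  1.56  0.    1.3  -0.23]
-> [ 0.5425 -0.2965  0.208 ] -20 0
   [-0.001, -0.023, 0.425] [0.0001, -0.0001, 0.0007] 2
```

View pics/s2.png

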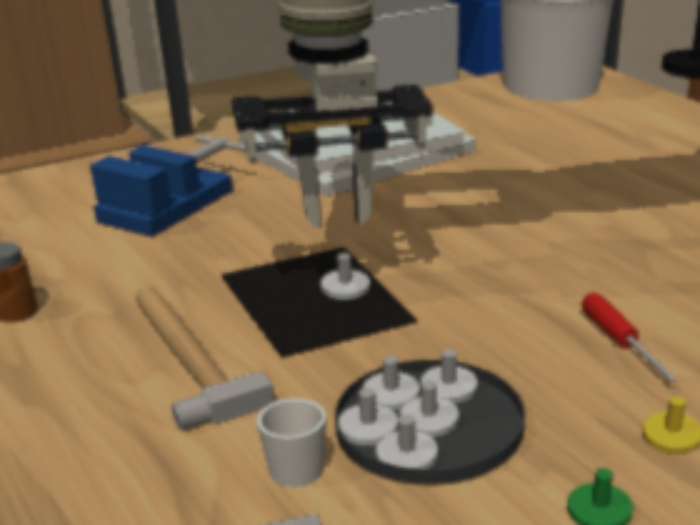

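The fingers are above disc f's hub at crop (345,268). The tin has the shifted disc touching its neighbour, with free room on the side facing the camera's right.

step_arm --pt "0.2 0 -0.022 0.3 0 0 0" --pt "0.2 0 -0.022 0.425 0 0 0" --pt "0.2 0 -0.022 0.425 0 0 0" --pt "1 0 -0.022 0.425 0 0 0" --pt "1 0 -0.022 0.425 0 0 0" --pt "1 0 -0.022 0.425 0 0 0" --pt "1 0 -0.022 0.425 0 0 0" --pt "1 0 -0.022 0.425 0 0 0" --pt "1 0 -0.022 0.2 0 0 0" --pt "1 0 -0.022 -0.07 0 0 0" --pt "1 0 -0.022 -0.07 0 0 0" --pt "1 0 -0.022 -0.07 0 0 0"

```text
time_s: 8.65
tool_pos: [0.5416, -0.2978, 0.2813]
orientation: [-0.0, 0.819, 0.574, -0.0]
contact_force: [-0.5, -0.1, -1.6]
gripper_width: 0.143
grasp_force: 30.0
```

```bash
python3 -c "
from h import *
st(); plan([((.586,.0056,.26),10,0)])"
```

```text
8.65 [ 0.5416 -0.2978  0.2813] al -20.0 zdir [-0.001  0.    -1.   ] w 13.3 gf 29.999613761901855 [-0.5 -0.1 -1.6] [-0.59  0.27  1.56  0.    1.31 -0.24]
-> [0.586  0.0056 0.26  ] 10 0
   [0.667, -0.138, 0.048] [-0.0001, -0.0, -0.0555] 2
   [0.681, -0.02, 0.048] [-0.0001, -0.0, -0.0555] 2
   [0.674, 0.099, 0.047] [-0.0001, -0.0, -0.0555] 2
```

step_arm --pt "1 0.667 -0.138 0.048 0 0 -0.0555" --pt "1 0.667 -0.138 0.048 0 0 -0.0555" --pt "1 0.667 -0.138 0.048 0 0 -0.0555"

```text
time_s: 9.02
tool_pos: [0.556, -0.1939, 0.2721]
orientation: [-0.002, 0.765, 0.644, -0.001]
contact_force: [-1.0, 0.6, -1.4]
gripper_width: 0.143
grasp_force: 30.0
```

step_arm --pt "1 0.681 -0.02 0.048 0 0 -0.0555" --pt "1 0.681 -0.02 0.048 0 0 -0.0555" --pt "1 0.681 -0.02 0.048 0 0 -0.0555"

```text
time_s: 9.4
tool_pos: [0.571, -0.0939, 0.2659]
orientation: [-0.001, 0.706, 0.708, -0.001]
contact_force: [-0.7, -1.1, -0.4]
gripper_width: 0.14
grasp_force: 30.0
```

step_arm --pt "1 0.674 0.099 0.047 0 0 -0.0555" --pt "1 0.674 0.099 0.047 0 0 -0.0555" --pt "1 0.674 0.099 0.047 0 0 -0.0555" --pt "1 0.674 0.099 0.047 0 0 -0.0555" --pt "1 0.674 0.099 0.047 0 0 -0.0555" --pt "1 0.674 0.099 0.047 0 0 -0.0555"

```text
time_s: 10.15
tool_pos: [0.5863, 0.0041, 0.2606]
orientation: [0.0, 0.644, 0.765, -0.0]
contact_force: [-0.0, -0.9, -0.3]
gripper_width: 0.142
grasp_force: 30.0
```

Run:
```python
from h import *
st(); plan([((.586,.0056,.216),10,0),((.586,.0056,.2055),10,0),((.591,.006,.2055),8,0)])
c=cam("scene"); cv2.imwrite("pics/s3.png",cv2.resize(c["pixels"][130:290,180:390],None,fx=3.5,fy=3.5))
```

```text
10.15 [0.5863 0.0041 0.2606] al 9.9 zdir [ 0. -0. -1.] w 13.2 gf 29.999772012233734 [-0.  -0.9 -0.3] [-0.08  0.21  1.67 -0.    1.26 -0.25]
-> [0.586  0.0056 0.216 ] 10 0
   [0.01, -0.0, 0.298] [0.0, 0.0001, -0.0006] 1
-> [0.586  0.0056 0.2055] 10 0
   [0.0, 0.0, 0.07] [0.0, 0.0, 0.0] 1
-> [0.591  0.006  0.2055] 8 0
   [-0.003, 0.033, 0.0] [0.0, 0.0, 0.0111] 1
```

View pics/s3.png

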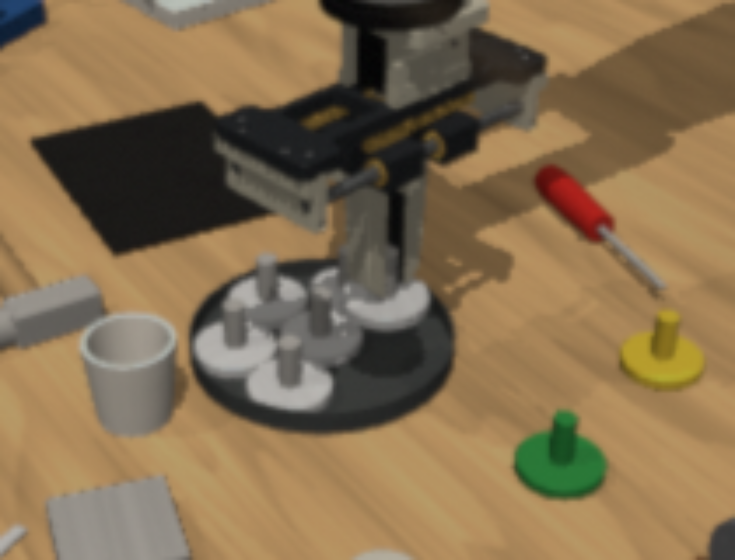

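Disc f hangs flat at crop (385,300), above the open part of the tin. I lower it with a little shift, then push it against its neighbour.

step_arm --pt "1 0.005 0 0.15 0 0 0" --pt "1 0.005 0 0.298 0 0 0" --pt "1 0.005 0 0.33 0 0 0" --pt "1 0.005 0 0.37 0 0 0" --pt "1 0.005 0 0.37 0 0 0"

```text
time_s: 10.82
tool_pos: [0.5866, 0.0059, 0.206]
orientation: [0.001, 0.643, 0.766, 0.0]
contact_force: [0.1, -0.1, -1.7]
gripper_width: 0.141
grasp_force: 30.0
```

Run:
```python
from h import *
st(); hubs()
```

```text
10.82 [0.5866 0.0059 0.206 ] al 10.0 zdir [ 0.001 -0.    -1.   ] w 13.1 gf 29.999755918979645 [ 0.1 -0.1 -1.7] [-0.08  0.28  1.7   0.    1.16 -0.25]
top [ 0.6051 -0.1035  0.0434] 19
top [ 0.5979 -0.0478  0.0432] 29
scene [ 0.6494 -0.0644  0.0407] 29
scene [0.5918 0.0126 0.0544] 57
scene [ 0.6424 -0.0122  0.0405] 33
```

step_arm --pt "1 0 0.02 0 0 0 0" --pt "1 -0.004 0.042 0 0 0 0" --pt "1 -0.004 0.042 0.009 0 0 0" --pt "1 -0.004 0.042 0.015 0 0 0" --pt "1 -0.004 0.042 0.015 0 0 0"

```text
time_s: 11.55
tool_pos: [0.5931, 0.0066, 0.2056]
orientation: [0.0, 0.643, 0.766, 0.0]
contact_force: [-12.1, 0.3, 22.5]
gripper_width: 0.14
grasp_force: 30.0
```

```bash
python3 -c "
from h import *
st()"
```

```text
11.55 [0.5931 0.0066 0.2056] al 10.0 zdir [ 0.001 -0.    -1.   ] w 13.0 gf 30.014466047286987 [-12.1   0.3  22.5] [-0.08  0.29  1.68 -0.    1.17 -0.25]
```

step_arm --pt "0.5 0 0 0 0 0 0" --pt "0.3 0 0 0 0 0 0" --pt "0.3 0 0 -0.15 0 0 0" --pt "0.3 0 0 -0.5 0 0 0" --pt "0.3 0 0 -0.7 0 0 0" --pt "0.3 0 0 -0.7 0 0 0"

```text
time_s: 12.3
tool_pos: [0.5938, 0.0065, 0.3111]
orientation: [0.002, 0.643, 0.766, 0.002]
contact_force: [0.0, 0.1, -0.3]
gripper_width: 0.349
grasp_force: 0.0
```

```bash
python3 -c "
from h import *
st(); hubs(); plan([((.461,.2625,.30),-3,0)])"
```

```text
12.3 [0.5938 0.0065 0.3111] al 10.0 zdir [ 0.006 -0.    -1.   ] w 32.4 gf 0.0 [ 0.   0.1 -0.3] [-0.08  0.17  1.62  0.    1.35 -0.25]
top [ 0.5982 -0.0497  0.0431] 23
scene [ 0.5561 -0.0762  0.041 ] 25
scene [ 0.6058 -0.0971  0.04  ] 27
scene [ 0.5985 -0.0445  0.0405] 27
scene [ 0.6493 -0.0644  0.0402] 31
scene [0.5951 0.0105 0.0406] 30
scene [ 0.6426 -0.0118  0.0408] 33
-> [0.461  0.2625 0.3   ] -3 0
   [0.916, -0.283, 0.024] [-0.0001, -0.0, 0.0361] 3
   [0.878, -0.385, 0.024] [-0.0001, -0.0, 0.0361] 3
```

step_arm --pt "0.14 0.916 -0.283 0.024 0 0 0.036" --pt "0.14 0.916 -0.283 0.024 0 0 0.036" --pt "0.14 0.916 -0.283 0.024 0 0 0.036" --pt "0.14 0.916 -0.283 0.024 0 0 0.036"

```text
time_s: 12.9
tool_pos: [0.5261, 0.1353, 0.3027]
orientation: [-0.001, 0.684, 0.729, -0.001]
contact_force: [0.5, -0.7, 0.2]
gripper_width: 0.429
grasp_force: 0.0
```

step_arm --pt "0.14 0.885 -0.385 0.024 0 0 0.036" --pt "0.14 0.885 -0.385 0.024 0 0 0.036" --pt "0.14 0.885 -0.385 0.024 0 0 0.036" --pt "0.14 0.885 -0.385 0.024 0 0 0.036" --pt "0.14 0.885 -0.385 0.024 0 0 0.036" --pt "0.14 0.885 -0.385 0.024 0 0 0.036" --pt "0.14 0.885 -0.385 0.024 0 0 0.036"

```text
time_s: 13.78
tool_pos: [0.4617, 0.2626, 0.3006]
orientation: [0.0, 0.726, 0.688, -0.0]
contact_force: [-0.4, -0.2, -1.0]
gripper_width: 0.425
grasp_force: 0.0
```

Run:
```python
from h import *
st(); plan([((.4605,.264,.2325),-3,0)])
c=cam("scene"); cv2.imwrite("pics/s4.png",cv2.resize(c["pixels"][130:330,330:510],None,fx=3,fy=3))
```

```text
13.78 [0.4617 0.2626 0.3006] al -3.1 zdir [ 0. -0. -1.] w 39.6 gf 0.0 [-0.4 -0.2 -1. ] [ 0.42  0.02  1.8  -0.    1.32  0.47]
-> [0.4605 0.264  0.2325] -3 0
   [0.009, -0.008, 0.454] [0.0, 0.0001, -0.0003] 2
```

View pics/s4.png

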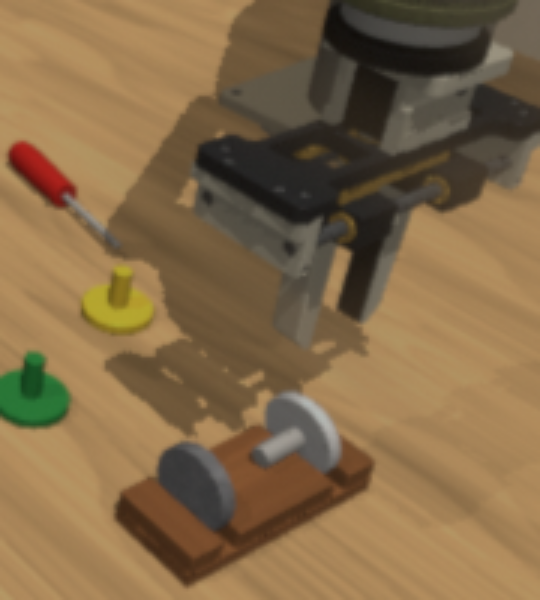

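The fingers straddle disc g's upper rim at crop (300,395), and the felt wheel at (195,485) is clear. I lower and pinch.

step_arm --pt "0.14 0.009 -0.008 0.3 0 0 0" --pt "0.14 0.009 -0.008 0.45 0 0 0" --pt "0.14 0.009 -0.008 0.45 0 0 0" --pt "0.14 0.009 -0.008 0.45 0 0 0" --pt "1 0.009 -0.008 0.45 0 0 0" --pt "1 0.009 -0.008 0.45 0 0 0" --pt "1 0.009 -0.008 0.45 0 0 0" --pt "1 0.009 -0.008 0.45 0 0 0" --pt "1 0.009 -0.008 0.45 0 0 0"

```text
time_s: 14.95
tool_pos: [0.4598, 0.2651, 0.2334]
orientation: [-0.0, 0.725, 0.689, -0.0]
contact_force: [-4.0, 0.1, 5.0]
gripper_width: 0.11
grasp_force: 29.5
```

step_arm --pt "1 0 0 -0.1 0 0 0" --pt "1 0 0 -0.3 0 0 0" --pt "1 0 0 -0.6 0 0 0" --pt "1 0 0 -0.6 0 0 0" --pt "1 0 0 -0.6 0 0 0"

```text
time_s: 15.58
tool_pos: [0.46, 0.2648, 0.3233]
orientation: [0.0, 0.725, 0.688, 0.0]
contact_force: [0.4, -0.3, -1.1]
gripper_width: 0.104
grasp_force: 29.8
```

Run:
```python
from h import *
st()
# place: plate centre flat target C; plate lower rim touches pad ; tool tilted 45 outward along radial al
C=np.array([.58,-.30]); al=np.degrees(np.arctan2(C[1],C[0])); u=np.array([np.cos(np.radians(al)),np.sin(np.radians(al)),0])
T=pose(al,-45); zt=T.apply([0,0,1]); print(al,zt,T.apply([0,1,0]))
contact=np.array([*C,.006])+u*.026
L=.186+.036   # TCP to lower rim along tool z
p=contact-L*zt+T.apply([0,-1,0])*-.005
up=p+np.array([0,0,.08]); print(p,up)
plan([((.53,.0,.34),al,0),((up[0],up[1],.34),al,-45),(up,al,-45),(p,al,-45)])
```

```text
15.57 [0.46   0.2648 0.3233] al -3.0 zdir [ 0.001  0.    -1.   ] w 9.6 gf 29.75194662809372 [ 0.4 -0.3 -1.1] [ 0.43 -0.    1.78 -0.    1.37  0.48]
-27.34987578006988 [ 0.62806472 -0.32486106 -0.70710678] [ 0.62806472 -0.32486106  0.70710678]
[ 0.46680361 -0.24145015  0.16651324] [ 0.46680361 -0.24145015  0.24651324]
-> [0.53 0.   0.34] -27.34987578006988 0
   [-0.869, 0.279, -0.056] [0.0001, -0.0, 0.0677] 3
   [-0.791, 0.456, -0.056] [0.0001, -0.0, 0.0677] 3
-> [ 0.46680361 -0.24145015  0.34      ] -27.34987578006988 -45
   [-0.812, 0.183, 0.0] [-0.125, -0.0, 0.0] 3
   [-0.812, 0.169, 0.07] [-0.125, -0.0, 0.0] 3
-> [ 0.46680361 -0.24145015  0.24651324] -27.34987578006988 -45
   [0.0, -0.441, 0.441] [0.0, 0.0, 0.0] 2
-> [ 0.46680361 -0.24145015  0.16651324] -27.34987578006988 -45
   [0.0, -0.377, 0.377] [0.0, 0.0, 0.0] 2
```

step_arm --pt "1 -0.869 0.279 -0.056 0 0 0.0677" --pt "1 -0.869 0.279 -0.056 0 0 0.0677" --pt "1 -0.869 0.279 -0.056 0 0 0.0677" --pt "1 -0.869 0.279 -0.056 0 0 0.0677"

```text
time_s: 16.08
tool_pos: [0.4947, 0.132, 0.3303]
orientation: [-0.001, 0.795, 0.607, -0.001]
contact_force: [-0.7, -0.5, -1.2]
gripper_width: 0.105
grasp_force: 29.8
```

step_arm --pt "1 -0.791 0.456 -0.056 0 0 0.0677" --pt "1 -0.791 0.456 -0.056 0 0 0.0677" --pt "1 -0.791 0.456 -0.056 0 0 0.0677" --pt "1 -0.791 0.456 -0.056 0 0 0.0677"

```text
time_s: 16.58
tool_pos: [0.5299, 0.0009, 0.3392]
orientation: [-0.001, 0.854, 0.52, -0.0]
contact_force: [-0.3, 0.6, -1.5]
gripper_width: 0.105
grasp_force: 29.8
```

step_arm --pt "1 -0.812 0.183 0 -0.125 0 0" --pt "1 -0.812 0.183 0 -0.125 0 0" --pt "1 -0.812 0.183 0 -0.125 0 0" --pt "1 -0.812 0.183 0 -0.125 0 0"

```text
time_s: 17.08
tool_pos: [0.4982, -0.1188, 0.3396]
orientation: [0.166, 0.838, 0.51, 0.102]
contact_force: [-0.2, -0.1, 0.4]
gripper_width: 0.104
grasp_force: 29.8
```

step_arm --pt "1 -0.812 0.169 0.07 -0.125 0 0" --pt "1 -0.812 0.169 0.07 -0.125 0 0" --pt "1 -0.812 0.169 0.07 -0.125 0 0" --pt "1 -0.812 0.169 0.07 -0.125 0 0" --pt "1 -0.812 0.169 0.07 -0.125 0 0"

```text
time_s: 17.7
tool_pos: [0.468, -0.2395, 0.34]
orientation: [0.326, 0.789, 0.482, 0.199]
contact_force: [0.9, 0.8, -0.3]
gripper_width: 0.104
grasp_force: 29.8
```

step_arm --pt "1 0 -0.441 0.441 0 0 0" --pt "1 0 -0.441 0.441 0 0 0" --pt "1 0 -0.441 0.441 0 0 0" --pt "1 0 -0.441 0.441 0 0 0"

```text
time_s: 18.2
tool_pos: [0.4681, -0.241, 0.2483]
orientation: [0.327, 0.788, 0.481, 0.2]
contact_force: [0.8, 0.5, -0.6]
gripper_width: 0.106
grasp_force: 29.8
```

Run:
```python
from h import *
st()
al=-27.35; plan([((.467,-.2415,.18),al,-45),((.467,-.2415,.166),al,-45)])
c=cam("scene"); cv2.imwrite("pics/s5.png",cv2.resize(c["pixels"][40:250,130:410],None,fx=2.5,fy=2.5))
```

```text
18.2 [ 0.4681 -0.241   0.2483] al -27.2 zdir [ 0.63  -0.324 -0.706] w 9.9 gf 29.8301500082016 [ 0.8  0.5 -0.6] [-0.61 -0.23  2.25  0.27  0.35 -0.35]
-> [ 0.467  -0.2415  0.18  ] -27.35 -45
   [-0.006, -0.326, 0.318] [0.0006, -0.0004, 0.0004] 2
-> [ 0.467  -0.2415  0.166 ] -27.35 -45
   [0.0, -0.066, 0.066] [0.0, 0.0, 0.0] 1
```

View pics/s5.png

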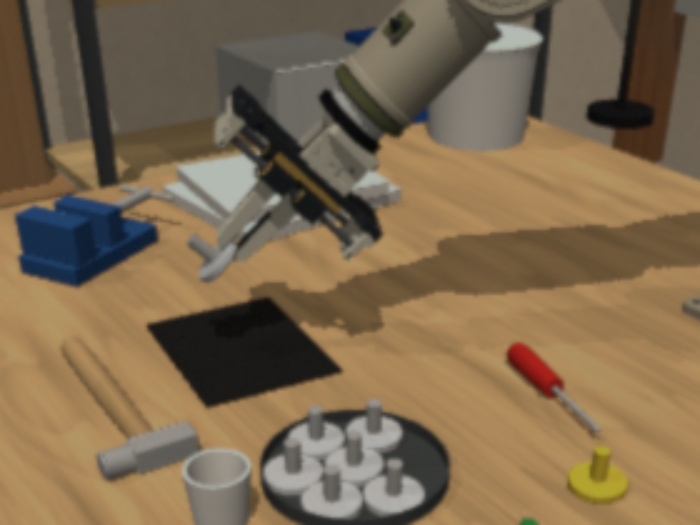

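Disc g is held at 45°, hub facing up and away at crop (200,250), above the pad. I lower it slowly until its rim touches.

step_arm --pt "1 -0.006 -0.16 0.16 0 0 0" --pt "1 -0.006 -0.3 0.3 0 0 0" --pt "1 -0.006 -0.35 0.345 0 0 0" --pt "1 -0.006 -0.38 0.37 0 0 0" --pt "1 -0.006 -0.38 0.37 0 0 0"

```text
time_s: 18.88
tool_pos: [0.4665, -0.2421, 0.1686]
orientation: [0.328, 0.789, 0.48, 0.2]
contact_force: [0.4, 0.4, -1.4]
gripper_width: 0.102
grasp_force: 29.8
```

```bash
python3 -c "
from h import *
st()"
```

```text
18.88 [ 0.4665 -0.2421  0.1686] al -27.3 zdir [ 0.63  -0.325 -0.705] w 9.4 gf 29.830244779586792 [ 0.4  0.4 -1.4] [-0.61 -0.05  2.27  0.6   0.17 -0.69]
```

step_arm --pt "1 0 -0.01 0.01 0 0 0" --pt "1 0 -0.01 0.01 0 0 0" --pt "0.4 0 -0.01 0.01 0 0 0" --pt "0.1 0 -0.01 0.01 0 0 0" --pt "0.1 0 -0.01 0.01 0 0 0" --pt "0.1 0 -0.01 0.01 0 0 0" --pt "0.1 0 -0.01 -0.1 0 0 0" --pt "0.1 0 -0.01 -0.2 0 0 0" --pt "0.1 0 -0.01 -0.35 0 0 0" --pt "0.1 0 -0.01 -0.5 0 0 0" --pt "0.1 0 -0.01 -0.7 0 0 0" --pt "0.1 0 -0.01 -0.7 0 0 0"

```text
time_s: 20.38
tool_pos: [0.3987, -0.2074, 0.2424]
orientation: [0.329, 0.788, 0.48, 0.2]
contact_force: [0.7, -0.2, 1.0]
gripper_width: 0.448
grasp_force: 0.0
```

Run:
```python
from h import *
st(); hubs()
c=cam("scene"); cv2.imwrite("pics/s6.png",cv2.resize(c["pixels"][40:250,130:410],None,fx=2.5,fy=2.5))
```

```text
20.38 [ 0.3987 -0.2074  0.2424] al -27.3 zdir [ 0.631 -0.327 -0.703] w 41.7 gf 0.0 [ 0.7 -0.2  1. ] [-0.64 -0.52  2.47  0.29  0.42 -0.38]
top [ 0.6486 -0.0676  0.0432] 31
top [ 0.6411 -0.0157  0.0428] 31
top [ 0.6051 -0.1013  0.0436] 30
top [ 0.5976 -0.0481  0.0432] 32
top [0.5934 0.0064 0.0427] 31
top [ 0.582  -0.3007  0.0465] 32
top [ 0.5549 -0.0804  0.0429] 32
scene [ 0.583  -0.2965  0.0429] 20
scene [ 0.5559 -0.0768  0.0399] 28
scene [ 0.6061 -0.0968  0.0407] 25
scene [ 0.599  -0.0439  0.0404] 29
scene [ 0.6495 -0.064   0.0411] 28
scene [0.5948 0.0105 0.0403] 29
scene [ 0.6425 -0.0115  0.0408] 33
```

View pics/s6.png

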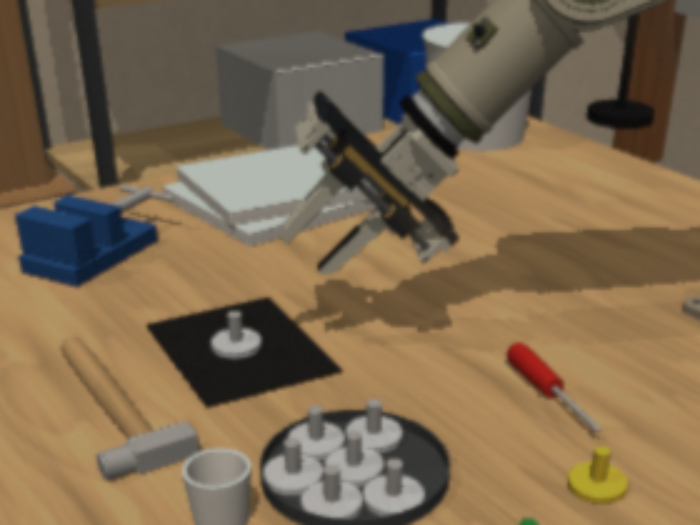

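```bash
python3 -c "
from h import *
plan([((.5,-.257,.32),-27.35,0),((.582,-.3,.26),10,0),((.582,-.3,.208),10,0)])"
```

```text
-> [ 0.5   -0.257  0.32 ] -27.35 0
   [0.016, 0.911, 0.152] [0.2499, -0.0, -0.0] 5
-> [ 0.582 -0.3    0.26 ] 10 0
   [-0.003, 0.617, 0.4] [0.0, 0.0, -0.2075] 4
-> [ 0.582 -0.3    0.208] 10 0
   [0.0, 0.0, 0.347] [0.0, 0.0, 0.0] 1
```

step_arm --pt "0.1 0.016 0.911 0.152 0.25 0 0" --pt "0.1 0.016 0.911 0.152 0.25 0 0" --pt "0.1 0.016 0.911 0.152 0.25 0 0" --pt "0.1 0.016 0.911 0.152 0.25 0 0" --pt "0.1 0.016 0.911 0.152 0.25 0 0" --pt "0.1 0.016 0.911 0.152 0.25 0 0" --pt "0.1 0.016 0.911 0.152 0.25 0 0" --pt "0.1 0.016 0.911 0.152 0.25 0 0"

```text
time_s: 21.52
tool_pos: [0.4997, -0.2567, 0.3201]
orientation: [0.0, 0.854, 0.52, 0.0]
contact_force: [0.4, -0.1, -0.6]
gripper_width: 0.449
grasp_force: 0.0
```

step_arm --pt "0.2 -0.003 0.617 0.4 0 0 -0.2075" --pt "0.2 -0.003 0.617 0.4 0 0 -0.2075" --pt "0.2 -0.003 0.617 0.4 0 0 -0.2075" --pt "0.2 -0.003 0.617 0.4 0 0 -0.2075" --pt "0.2 -0.003 0.617 0.4 0 0 -0.2075" --pt "0.2 -0.003 0.617 0.4 0 0 -0.2075" --pt "0.2 -0.003 0.617 0.4 0 0 -0.2075"

```text
time_s: 22.4
tool_pos: [0.5817, -0.2997, 0.261]
orientation: [0.0, 0.643, 0.766, 0.0]
contact_force: [-0.7, 0.3, 0.3]
gripper_width: 0.4
grasp_force: 0.0
```

```bash
python3 -c "
from h import *
st();plan([((.582,-.3,.208),10,0)])"
```

```text
22.4 [ 0.5817 -0.2997  0.261 ] al 9.9 zdir [ 0.001 -0.    -1.   ] w 37.2 gf 0.0 [-0.7  0.3  0.3] [-0.55  0.38  1.47  0.    1.3  -0.73]
-> [ 0.582 -0.3    0.208] 10 0
   [-0.002, 0.001, 0.353] [0.0002, 0.0002, -0.0004] 1
```

step_arm --pt "0.2 0 0 0.25 0 0 0" --pt "0.2 0 0 0.35 0 0 0" --pt "0.2 0 0 0.35 0 0 0" --pt "1 0 0 0.35 0 0 0" --pt "1 0 0 0.35 0 0 0" --pt "1 0 0 0.35 0 0 0" --pt "1 0 0 0.35 0 0 0" --pt "1 0 0 0.35 0 0 0" --pt "1 0 0 0.2 0 0 0" --pt "1 0 0 -0.07 0 0 0" --pt "1 0 0 -0.07 0 0 0" --pt "1 0 0 -0.07 0 0 0"

```text
time_s: 23.9
tool_pos: [0.5817, -0.2996, 0.2713]
orientation: [0.0, 0.643, 0.766, 0.0]
contact_force: [-0.9, -0.6, -1.4]
gripper_width: 0.143
grasp_force: 30.0
```

```bash
python3 -c "
from h import *
st()
a=np.radians(155.5); c=np.array([.5976,-.0475]); q=c+.054*np.array([np.cos(a),np.sin(a)]); f=np.array([.5936,.0065]); low=np.array([.5549,-.080])
print(q,np.linalg.norm(q-f),np.linalg.norm(q-low),np.linalg.norm(q-c))
plan([((*q,.265),65,0)])"
```

```text
23.9 [ 0.5817 -0.2996  0.2713] al 10.0 zdir [ 0. -0. -1.] w 13.3 gf 29.999796152114868 [-0.9 -0.6 -1.4] [-0.55  0.37  1.46  0.    1.31 -0.73]
[ 0.54846209 -0.02510656] 0.05510359098833894 0.05526966514236478 0.05400000000000003
-> [ 0.54846209 -0.02510656  0.265     ] 65 0
   [0.92, 0.05, 0.021] [0.0, 0.0001, -0.1528] 3
   [0.794, 0.469, 0.021] [0.0, 0.0001, -0.1528] 3
```

step_arm --pt "1 0.92 0.05 0.021 0 0 -0.153" --pt "1 0.92 0.05 0.021 0 0 -0.153" --pt "1 0.92 0.05 0.021 0 0 -0.153" --pt "1 0.92 0.05 0.021 0 0 -0.153"

```text
time_s: 24.4
tool_pos: [0.5645, -0.1611, 0.2664]
orientation: [-0.001, 0.441, 0.897, -0.0]
contact_force: [0.3, -0.2, -0.5]
gripper_width: 0.146
grasp_force: 30.0
```

step_arm --pt "1 0.794 0.469 0.021 0 0 -0.153" --pt "1 0.794 0.469 0.021 0 0 -0.153" --pt "1 0.794 0.469 0.021 0 0 -0.153" --pt "1 0.794 0.469 0.021 0 0 -0.153" --pt "1 0.794 0.469 0.021 0 0 -0.153" --pt "1 0.794 0.469 0.021 0 0 -0.153" --pt "1 0.794 0.469 0.021 0 0 -0.153"

```text
time_s: 25.28
tool_pos: [0.5485, -0.0261, 0.2647]
orientation: [-0.0, 0.217, 0.976, -0.0]
contact_force: [-0.1, 0.1, -1.2]
gripper_width: 0.144
grasp_force: 30.0
```

```bash
python3 -c "
from h import *
st(); hubs(); plan([((.5485,-.0251,.214),65,0),((.5485,-.0251,.2055),65,0)])"
```

```text
25.27 [ 0.5485 -0.0261  0.2647] al 64.9 zdir [-0. -0. -1.] w 13.4 gf 29.99979794025421 [-0.1  0.1 -1.2] [-0.14  0.11  1.78 -0.    1.26 -1.27]
scene [ 0.5562 -0.0763  0.0406] 27
scene [ 0.6064 -0.0968  0.0402] 29
scene [ 0.5989 -0.0435  0.0408] 29
scene [ 0.6493 -0.0641  0.0402] 32
scene [0.5947 0.0105 0.0409] 28
scene [ 0.6427 -0.0118  0.0405] 35
-> [ 0.5485 -0.0251  0.214 ] 65 0
   [0.002, 0.004, 0.338] [-0.0, -0.0, 0.0] 1
-> [ 0.5485 -0.0251  0.2055] 65 0
   [0.0, 0.0, 0.057] [0.0, 0.0, 0.0] 1
```

step_arm --pt "1 0.005 0.011 0.15 0 0 0" --pt "1 0.005 0.011 0.28 0 0 0" --pt "1 0.005 0.011 0.33 0 0 0" --pt "1 0.005 0.011 0.36 0 0 0" --pt "1 0.005 0.011 0.38 0 0 0" --pt "1 0.005 0.011 0.38 0 0 0"

```text
time_s: 26.12
tool_pos: [0.5486, -0.0234, 0.208]
orientation: [0.0, 0.216, 0.976, 0.0]
contact_force: [-0.5, -1.0, -0.5]
gripper_width: 0.143
grasp_force: 30.0
```

```bash
python3 -c "
from h import *
st()"
```

```text
26.12 [ 0.5486 -0.0234  0.208 ] al 65.1 zdir [ 0. -0. -1.] w 13.3 gf 29.999844431877136 [-0.5 -1.  -0.5] [-0.14  0.18  1.81  0.    1.15 -1.27]
```

step_arm --pt "1 0 0 0.01 0 0 0" --pt "1 0 0 0.018 0 0 0" --pt "1 0 0 0.018 0 0 0"

```text
time_s: 26.5
tool_pos: [0.5488, -0.0234, 0.2062]
orientation: [0.0, 0.216, 0.976, 0.0]
contact_force: [-4.2, 1.3, 6.8]
gripper_width: 0.146
grasp_force: 30.0
```

step_arm --pt "0.5 0 0 0 0 0 0" --pt "0.35 0 0 0 0 0 0" --pt "0.35 0 0 -0.15 0 0 0" --pt "0.35 0 0 -0.5 0 0 0" --pt "0.35 0 0 -0.9 0 0 0" --pt "0.35 0 0 -0.9 0 0 0" --pt "0.35 0 0 -0.9 0 0 0"

```text
time_s: 27.38
tool_pos: [0.5484, -0.0234, 0.3398]
orientation: [0.0, 0.216, 0.976, 0.0]
contact_force: [0.0, 0.0, -0.3]
gripper_width: 0.325
grasp_force: 0.0
```

step_arm --pt "0.35 0.5 -0.9 -0.3 0 0 0" --pt "0.35 0.5 -0.9 -0.3 0 0 0" --pt "0.35 0.5 -0.9 -0.3 0 0 0" --pt "0.35 0.5 -0.9 -0.3 0 0 0" --pt "0.35 0.5 -0.9 -0.3 0 0 0"

```text
time_s: 28.0
tool_pos: [0.4235, -0.114, 0.3835]
orientation: [-0.001, 0.216, 0.976, 0.0]
contact_force: [0.0, -0.5, 0.3]
gripper_width: 0.325
grasp_force: 0.0
```

Run:
```python
from h import *
st(); hubs()
c=cam("scene"); cv2.imwrite("pics/s7.png",cv2.resize(c["pixels"][130:330,180:460],None,fx=2.8,fy=2.8))
```

```text
28.0 [ 0.4235 -0.114   0.3835] al 65.0 zdir [-0.002  0.001 -1.   ] w 30.2 gf 0.0 [ 0.  -0.5  0.3] [-0.38 -0.31  1.94  0.    1.51 -1.52]
top [ 0.6489 -0.0675  0.0441] 28
top [ 0.6412 -0.0157  0.0439] 29
top [ 0.6048 -0.1011  0.0432] 32
top [ 0.5978 -0.0482  0.0434] 31
top [0.5932 0.0064 0.0434] 31
top [ 0.5548 -0.0803  0.0434] 32
top [ 0.5491 -0.0248  0.0439] 31
scene [ 0.5559 -0.0765  0.0402] 28
scene [ 0.6057 -0.0977  0.0403] 24
scene [ 0.5496 -0.021   0.0406] 27
scene [ 0.5987 -0.0445  0.0407] 27
scene [ 0.6495 -0.064   0.0405] 31
scene [0.595  0.0104 0.0407] 29
scene [ 0.6424 -0.0116  0.0411] 31
```

View pics/s7.png

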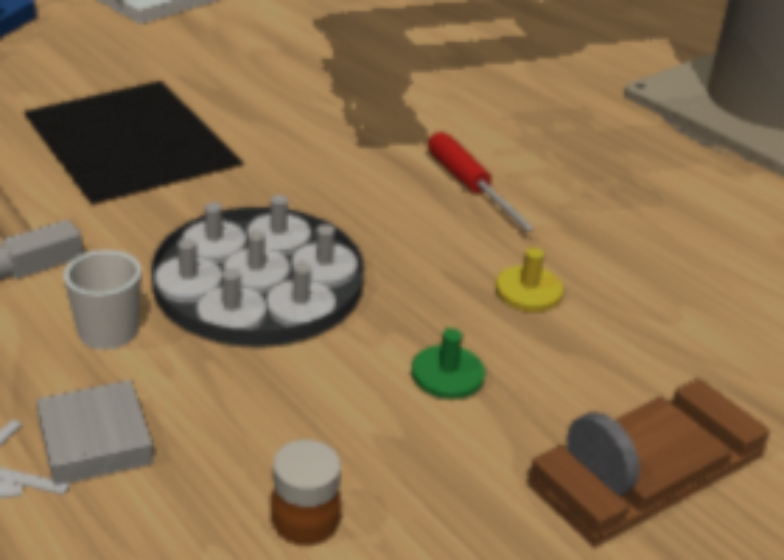

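All seven discs lie flat in the tin around crop (258,270). Their hub tops agree within a millimetre in each view, and the bystanders look undisturbed.

```bash
python3 -c "
from plant import arm
print(arm.finish_job())"
```

```text
the job is handed in; nothing more can be done
None
```

I packed all seven discs flat in the tin, hubs up, having first laid the rack disc on the pad and let it go, and handed the job in at about 28 s; the hand-in call returned no verdict, but the last camera views show all seven seated and no bystander in view visibly moved.

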